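# Zero the colour reader and hold a sample slide flush on its sloped window

## Task

Zero the colour reader: pull its sprung red shutter tab out until the pointer stands at the blue mark, keep it there for a second, then let it go so it springs fully home. Then take the green sample slide by its yellow handle, tilt it to match the sloped white window and press it flush against it, centred and square within the red corner marks, so that the sprung window sinks about half way, without ramming it to the bottom. Finish still gripping the slide and holding it pressed there, and leave the glassware and the wash bottle where they stand.

Things in the scene. Friction and masses are not known exactly. Their poses are not given: they have to be found in the camera images.
- reader: fixed colour reader, white base 200 x 320 x 50 mm (x, y, z). Origin: centre of its underside; its x points away from the robot's side, z up. On the +y half, 80 mm from the origin, the sloped window head between blue cheeks, 95 mm high, at y 28 and 132. On the -y half, at y -90 mm, the red shutter tab; behind it, x 48 to 93, a blue housing 82 mm high (above the table)
- shutter (a joint): how far the red shutter tab is pulled out, m: 0 home, at most 0.05. It slides along the reader's -x. The spring pulls it home with 3 N at 0, plus 120 N/m
- tab_top (a point): centre of the top of the red shutter tab, an upright block 26 mm along the reader's x (the pull direction), 14 mm along its y. It stands on a flat steel blade 24 mm wide, 4 mm thick, on the base; free to grip from 55 mm above the table to its top at 108 mm. Axes as the reader's
- pointer (a point): tip of the thin red pointer that sticks out of the foot of the shutter tab to the reader's -y: 28 mm to the side of the tab's centre, at the tab's middle in x, 54 mm above the table. Axes as the reader's
- mark: blue mark, a bright bar 6 x 26 x 5 mm lying across the yellow scale strip beside the shutter, fixed on the reader, look only (it blocks nothing). Origin: centre of its underside; axes as the reader's. The tab is at the mark when the pointer has the same x in the reader's frame; that is 22 to 40 mm out from home
- window (a joint): how far the sprung window plate has sunk into the head, m: 0 at rest, 0.012 at the bottom. It sinks along its own normal; the spring pushes back with 2.8 N at 0, plus 700 N/m
- window_face (a point): centre of the upper face of the white window plate, 94 x 84 mm. z: outward normal, leaning towards the reader's -x (to the robot) 0.18 to 0.42 rad from vertical, fixed through a job; y: level, the reader's y; x: up the slope. Red corner marks outline the slide, long side along x; nothing nearby stands above its middle. Its centre is about 115 mm above the table
- slide: sample slide: green plate 72 x 62 x 5 mm (x, y, z), on its middle an upright yellow handle 36 mm along x, 14 mm along y, from 5 to 53 mm above the origin; about 90 g. Origin: centre of the plate's underside, the face to be read; z points out of the handle side. It starts flat on the cork mat. Half a turn about z makes no difference
- mat: cork mat 120 x 120 x 10 mm, fixed, under the slide. Origin: centre of its underside
- flask: conical glass flask, bystander, 72 mm wide, 110 mm tall. Origin: centre of its underside
- wash_bottle: white wash bottle, bystander, 60 mm wide, 150 mm tall. Origin: centre of its underside
- beaker: glass beaker, bystander, 66 mm wide, 85 mm tall. Origin: centre of its underside

How it is judged:
By the outcome, as a careful person would: the job done as asked, in the order asked, and still so for the second after the job is handed in, while the arm keeps its last pose, push and grip.
It also fails if it takes over 54 s, if anything falls off the work surface, if the arm or the gripper's body presses on something with over 40 N, if the wrist force passes 120 N, or if a joint passes its speed limit or range.

## Robot

A 6-joint arm with a two-finger parallel gripper is mounted at the origin on the work surface. World frame = base frame: x ahead of the robot, y to its left, z up, the work surface at z = 0. Lengths are in m, angles in rad, forces in N, time in s.
With the tool pointing down it reaches from about 0.275 to 0.825 m from the base axis. Payload 5.2 kg.
Tool frame: the origin (TCP) lies between the finger pads; the fingertips stand 14 mm ahead of it and the grasp point (between the pads) lies 5 mm behind it (manip.tip_reach is the distance from the TCP to the fingertips, in m); z points along the fingers, y is the line along which they close (so a half turn about z gives the same grasp; the last joint's range is limited). The gripper opens to 93 mm and grips with 3 to 60 N. Pads are 15 mm wide; open, the fingers measure 128 mm over their backs; the gripper's body (75 mm by 188 mm) begins 65 mm behind the grasp point.
Start: joints at [1.108, 0.259, 1.535, -0, 1.348, -0.203], TCP at [0.141, 0.532, 0.233] pointing down, gripper open.
Joint ranges: [-3.14, 3.14], [-0.91, 2.08], [0.19, 2.58], [-1.22, 4.36], [0.22, 2.71], [-3.12, 3.12]. Speed limits (rad/s): [2.57, 2.57, 3.14, 3.14, 3.14, 3.14].

## Interface

Orientations are given as [roll, pitch, yaw] about the fixed x, y, z axes, in that order (R = Rz(yaw) Ry(pitch) Rx(roll)).
In Python, from plant import manip, viewer gives the robot as it stands. The module is installed in compiled form; this text tells all that it offers.
- The arm moves only by the shell command python3 -m handwheel 'ROWS' [FORCE]. ROWS is text: rows parted by semicolons, each of 7 numbers parted by spaces: the shift along the tool's x, y, z in mm, then the turn, a rotation vector about the tool's x, y, z in rad, then the opening, from 0 (shut) to 1 (fully open). In form: tx ty tz rx ry rz fingers; .... A call has 1 to 8 rows; each row is the pose to reach, as a shift and turn from the pose commanded when the call began, along the tool's axes at that moment; what a row does not reach only later rows make up. A row lasts 1/8 s, in which the tool goes at most 62.5 mm and 10.7 degrees, less where a joint would pass 70% of its speed; a pose out of reach is approached as far as the arm can. A call with a gripper value outside its range is refused whole. The fingers move at their own pace and stop on an object; FORCE is the grip in N (left out, the last holds). Time passes only in rows, so rows that repeat a pose let the fingers close. It gives the time, the measured TCP pose, the force, the opening and the grip force at its end, in the units of the state.
- manip.get_state(): the state, without advancing time (a new reading comes with each control period).
- viewer.snapshot(name): name is "scene" or "top" or "wrist"; returns a dict with "image" (400x640x3 uint8, red, green, blue), "range_z" (400x640 float32, m along the optical axis (not along the pixel's ray), 0 where there is no reading), "camera_matrix" (3x3 intrinsics, pixels), "R" (3x3) and "t" (3): a world point X has camera coordinates R X + t. Camera axes: x right, y down, z forward; pixel columns grow to the right and rows downward; lengths in m; the calibration is good to about 2 mm. A picture is of the moment at which its call begins.
- manip.close_job(): hands the job in; it is judged then, once.
The state is a dict: "t": time; "joint_positions": joint angles; "qd": joint speeds; "tau": joint torques, N m; "position": TCP position; "orientation": TCP orientation; "ft_force": force on the tool from outside, world axes, zero at the start; "moment": the same for the moment, N m; "grip_width": opening from 0.0 (shut) to 1.0 (fully open); "grasp_force": force on a finger pad.
Only numpy, scipy, OpenCV 4.12 (cv2) and the standard library are available. Lean on these libraries where they do the work, as an engineer would, in place of code of your own. Each camera call takes 0.05 s, during which the arm holds its last target. There are 200 camera calls.

## Working session

There is one attempt and no reset: what is moved stays moved. The work goes in short steps, Python scripts to look and compute and a shell command to move; the robot and the scene stay as the last step left them, time stands still between calls to the robot, and variables do not carry over. Pictures are saved under pics/ and viewed, at most 10 in all, crops included, and the job is handed in when it is done.

```bash
mkdir -p pics; cat > h.py <<'E'
import numpy as np, cv2
from plant import manip, viewer
def snap(n,f):
    s=viewer.snapshot(n); np.savez('pics/'+f+'.npz',**s); cv2.imwrite('pics/'+f+'.png',s['image'][...,::-1]); return s
def pt(s,u,v,z=None):
    K=s['camera_matrix'];d=s['range_z'][int(v),int(u)] if z is None else z
    c=np.linalg.inv(K)@[u,v,1]*d
    return s['R'].T@(c-s['t'])
def cloud(s):
    K=s['camera_matrix'];v,u=np.mgrid[:400,:640];d=s['range_z']
    c=np.stack([(u-K[0,2])/K[0,0]*d,(v-K[1,2])/K[1,1]*d,d],-1)
    return (c-s['t'])@s['R']
E
python3 - <<'E'
from h import *
for n in('scene','top','wrist'):
    s=snap(n,n+'0'); print(n,-s['R'].T@s['t'],s['R'][2])
a=[cv2.imread(f'pics/{n}0.png') for n in('scene','top')]
cv2.imwrite('pics/both.png',cv2.resize(np.vstack(a),(640,800))[:800]); print(manip.get_state())
E
```

```text
scene [ 1.12285188 -0.00965637  0.87873927] [-0.57163143 -0.06622396 -0.81783366]
top [ 0.47732655 -0.08057649  0.86714273] [ 0.12634202  0.00468284 -0.99197569]
wrist [0.05991047 0.55382403 0.38346772] [ 0.28970859 -0.07858825 -0.95388302]
{'t': 0.15, 'joint_positions': array([ 1.10822592e+00,  2.59185321e-01,  1.53576167e+00, -8.74045337e-06,
        1.34800632e+00, -2.02804845e-01]), 'qd': array([-5.25113519e-04,  4.16491897e-04, -4.85187592e-03, -5.59566903e-04,
       -4.90478216e-06,  4.31238412e-04]), 'tau': array([ 2.38708722e-03, -4.37638271e+01, -2.84235281e+01,  7.18506170e-02,
        3.79292923e-02, -9.55232667e-05]), 'position': array([0.14108419, 0.53121454, 0.23203154]), 'orientation': array([-3.14025816e+00, -2.65713411e-04,  2.88182885e+00]), 'ft_force': array([-0.69801763,  0.02869501, -0.37731158]), 'moment': array([-0.0182146 ,  0.03742244, -0.00774794]), 'grasp_force': 0.0, 'grip_width': 1.0007428513147245}
```

View pics/top0.png

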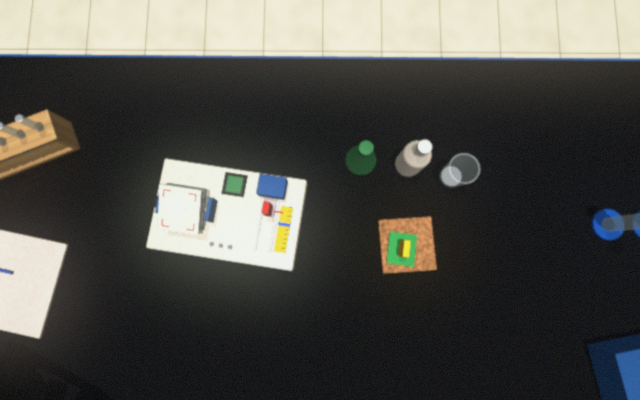

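View pics/scene0.png

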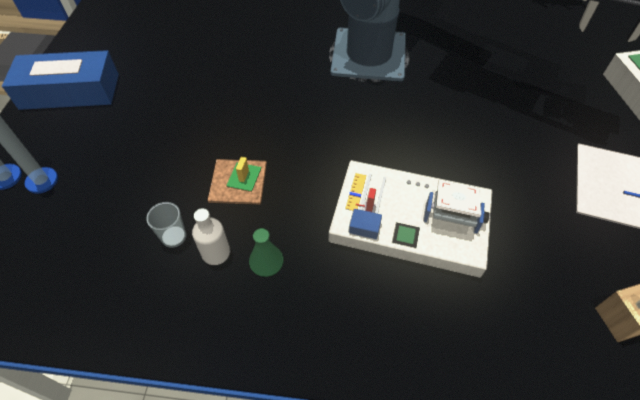

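The top view shows the reader at px (145-305, 160-270), its tab near (266,208), the mark near (285,224), and the slide handle near (406,247). I'll enlarge these areas and fit them from depth.

```bash
python3 - <<'E'
from h import *
s=dict(np.load('pics/top0.npz')); im=s['image'];P=cloud(s)
hsv=cv2.cvtColor(im,cv2.COLOR_RGB2HSV)
# base outline from top surface z~.05
roi=np.zeros((400,640),bool);roi[150:280,140:315]=1
m=(roi&(abs(P[...,2]-.05)<.006)); q=P[m][:,:2].astype(np.float32)
print('base z',np.median(P[m][:,2]),'rect',cv2.minAreaRect(q))
m=roi&(P[...,2]>.02)&(P[...,2]<.056);print(cv2.minAreaRect(P[m][:,:2].astype(np.float32)))
# window
w=roi.copy();w[:,:160]=0;w[:,203:]=0;w[:188]=0;w[233:]=0
w=w&(P[...,2]>.09)&(hsv[...,1]<60);Q=P[w];c=Q.mean(0)
for i in range(3):
    n=np.linalg.svd(Q-c,full_matrices=False)[2][2];n*=np.sign(n[2]);Q=Q[abs((Q-c)@n)<.004];c=Q.mean(0)
print('win',c,n,'tilt',np.arccos(n[2]),'dir',np.arctan2(n[1],n[0]),len(Q),cv2.minAreaRect(Q[:,:2].astype(np.float32)))
# tab, handle, green
def rep(nm,mask):
    Q=P[mask];print(nm,len(Q),np.median(Q,0),cv2.minAreaRect(Q[:,:2].astype(np.float32)))
r=roi.copy();r[:,:250]=0
red=((hsv[...,0]<8)|(hsv[...,0]>172))&(hsv[...,1]>150)
rep('tabtop',r&red&(P[...,2]>.1))
r2=np.zeros_like(roi);r2[210:280,370:445]=1
rep('mat',r2&(P[...,2]>.005)&(P[...,2]<.0125))
rep('plate',r2&(hsv[...,0]>40)&(hsv[...,0]<80)&(hsv[...,1]>120)&(P[...,2]<.022))
rep('handle',r2&(P[...,2]>.056))
a=cv2.resize(im[155:275,140:310],None,fx=4.7,fy=4.7,interpolation=2)
cv2.imwrite('pics/c1.png',a[...,::-1]);
E
```

```text
base z 0.0500453427353653 rect ((0.5616881251335144, 0.12362471967935562), (0.32000401616096497, 0.2002120018005371), 81.73564147949219)
((0.5608021020889282, 0.1237449049949646), (0.32009103894233704, 0.20249587297439575), 81.77452850341797)
win [0.56071237 0.19986704 0.11403778] [-0.32775994  0.17473412  0.92846185] tilt 0.38054632590786436 dir 2.6518044266739014 193 ((0.560122013092041, 0.20010660588741302), (0.009635910391807556, 0.08673715591430664), 82.17491149902344)
tabtop 66 [0.56725705 0.02949875 0.10824984] ((0.5680304169654846, 0.030184073373675346), (0.010920419357717037, 0.022823702543973923), 79.8896255493164)
mat 1936 [ 0.50742982 -0.29095148  0.00956178] ((0.4981594979763031, -0.2623792588710785), (0.12017395347356796, 0.1465509682893753), 4.296111106872559)
plate 602 [ 0.48938605 -0.25490215  0.01476251] ((0.49030882120132446, -0.26187968254089355), (0.05974302068352699, 0.06847447901964188), 84.28439331054688)
handle 150 [ 0.48443007 -0.2596084   0.06288441] ((0.49228203296661377, -0.17481212317943573), (0.1874622106552124, 0.03569290414452553), 88.23767852783203)
```

View pics/c1.png

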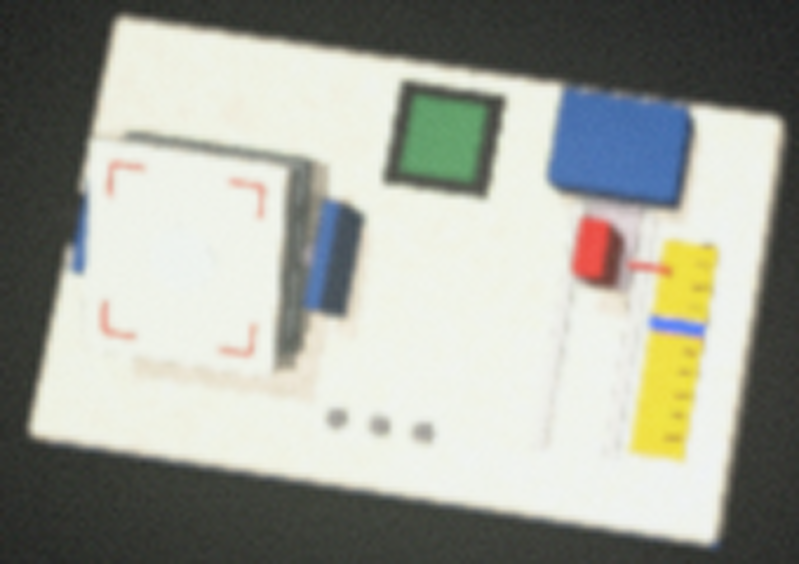

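The crop shows the red corner marks at about (110,163), (265,184), (250,353), (103,333). The pointer is at about (650,268), the blue mark at (678,326), and the tab top at (594,250).

```bash
cat >> h.py <<'E'
yaw=-0.1440; RO=np.array([.5615,.1237,0]); c_,s_=np.cos(yaw),np.sin(yaw)
RR=np.array([[c_,-s_,0],[s_,c_,0],[0,0,1]])
def toR(p): return (np.asarray(p)-RO)@RR
def ray(s,u,v,n,d):
    o=-s['R'].T@s['t'];r=s['R'].T@np.linalg.inv(s['camera_matrix'])@np.array([u,v,1.]);return o+r*(d-n@o)/(n@r)
E
python3 - <<'E'
from h import *
from scipy.optimize import least_squares
s=dict(np.load('pics/top0.npz')); P=cloud(s);hsv=cv2.cvtColor(s['image'],cv2.COLOR_RGB2HSV)
L=toR(P.reshape(-1,3)).reshape(P.shape)
m=(abs(L[...,0])<.06)&(abs(L[...,1]-.08)<.036)&(L[...,2]>.085);Q=L[m]
# plane z=a+bx+cy robust
f=least_squares(lambda p:p[0]+p[1]*Q[:,0]+p[2]*(Q[:,1]-.08)-Q[:,2],[.115,.3,0],loss='soft_l1',f_scale=.002)
print(f.x,np.arctan(f.x[1]),np.std(f.fun),len(Q))
b=f.x[1];n=RR@np.array([-b,-f.x[2],1]);n/=np.linalg.norm(n);d=n@(RO+RR@np.array([0,.08,f.x[0]]))
uv=lambda x,y:((x+.5)/4.7-.5+140,(y+.5)/4.7-.5+155)
C=np.array([ray(s,*uv(*q),n,d) for q in[(110,163),(265,184),(250,353),(103,333)]])
print('marks',toR(C).round(4),C.mean(0),toR(C.mean(0)));e=lambda i,j:np.linalg.norm(C[i]-C[j]);print(e(0,1),e(1,2),e(2,3),e(3,0))
Z=np.array([0,0,1.])
for nm,q,z in[('ptr',(650,268),.054),('ptrtip',(672,270),.054),('mark',(678,326),.055),('tab',(594,250),.108)]:
    p=ray(s,*uv(*q),Z,z);print(nm,p,toR(p))
# slide
m=(hsv[...,0]>40)&(hsv[...,0]<80)&(hsv[...,1]>120);m[:210]=0;m[280:]=0;m[:,:370]=0;m[:,445:]=0
print('plate',cv2.minAreaRect(P[m][:,:2].astype(np.float32)))
mm=(P[...,2]>.056)&(hsv[...,0]>20)&(hsv[...,0]<35);mm[:210]=0;mm[280:]=0;mm[:,:380]=0;mm[:,430:]=0
Q=P[mm];print('handle',len(Q),Q.mean(0),cv2.minAreaRect(Q[:,:2].astype(np.float32)))
cv2.imwrite('pics/c2.png',cv2.resize(s['image'][210:280,370:445],None,fx=8,fy=8,interpolation=2)[...,::-1])
E
```

```text
[0.11812939 0.36634525 0.0053786 ] 0.35116144143089983 0.005918721647320258 1682
marks [[ 0.0228  0.1129  0.1267]
 [ 0.0241  0.0464  0.1268]
 [-0.0466  0.0476  0.1009]
 [-0.0479  0.1121  0.1008]] [0.56118915 0.20434696 0.1137757 ] [-0.0118807   0.07976765  0.1137757 ]
0.06652502279460627 0.0752066800530335 0.06451520764660792 0.07526999553774372
ptr [0.56597893 0.01127796 0.054     ] [ 0.02056546 -0.11061572  0.054     ]
ptrtip [0.56515859 0.00114169 0.054     ] [ 0.02120819 -0.1207648   0.054     ]
mark [ 0.53933419 -0.00228758  0.055     ] [-0.00385681 -0.12786445  0.055     ]
tab [0.56762326 0.02943949 0.108     ] [ 0.01958653 -0.0924062   0.108     ]
plate ((0.49921566247940063, -0.18803319334983826), (0.20840346813201904, 0.06835412979125977), 83.35478210449219)
handle 120 [ 0.48953125 -0.25501987  0.08904154] ((0.49034684896469116, -0.17469334602355957), (0.033591754734516144, 0.18832531571388245), 0.2042832374572754)
```

View pics/c2.png

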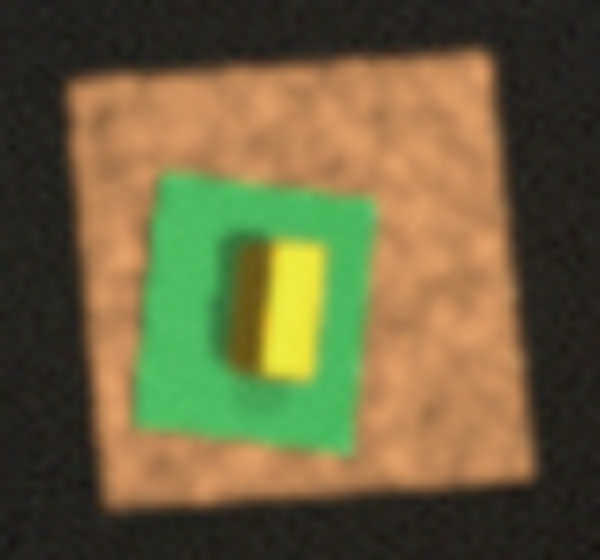

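The slide corners in this crop are at about (160,172), (378,200), (352,455), (134,425). I'll move above the reader for a closer wrist view.

```bash
cat >> h.py <<'E'
from scipy.spatial.transform import Rotation as Ro
def down(y,tilt=0): # tool yaw y, then tilt about tool y
    return Ro.from_euler('z',y)*Ro.from_euler('x',np.pi)*Ro.from_euler('y',tilt)
def go(p,R):
    st=manip.get_state();R0=Ro.from_euler('xyz',st['orientation'])
    print('t',st['t'],'now',st['position'].round(4),st['orientation'].round(4),'w',round(st['grip_width'],3),'F',st['ft_force'].round(1))
    print('shift mm',(R0.inv().apply(np.asarray(p)-st['position'])*1000).round(1),'rv',(R0.inv()*R).as_rotvec().round(4))
E
python3 - <<'E'
from h import *
s=dict(np.load('pics/top0.npz'))
C=np.array([ray(s,(x+.5)/8-.5+370,(y+.5)/8-.5+210,np.array([0,0,1.]),.015) for x,y in[(160,172),(378,200),(352,455),(134,425)]])
print(C.round(4),C.mean(0)); 
for i,j in((3,0),(2,1),(1,0),(2,3)): v=C[j]-C[i];print(np.linalg.norm(v),np.arctan2(v[1],v[0]))
K=dict(np.load('pics/wrist0.npz'))['camera_matrix'];print(K)
go([.52,.12,.28],down(2.9976))
E
```

```text
[[ 0.5289 -0.2364  0.015 ]
 [ 0.5217 -0.2974  0.015 ]
 [ 0.4509 -0.2886  0.015 ]
 [ 0.4585 -0.2282  0.015 ]] [ 0.49000659 -0.26264734  0.015     ]
0.07083975798786711 -0.1150696868084738
0.0712881384990892 -0.12329716575262725
0.061429005785951896 1.4531342705387507
0.0608452943697459 1.4457797046730287
[[317.18851155   0.         314.36261985]
 [  0.         317.18851155 200.03462335]
 [  0.           0.           1.        ]]
t 0.15 now [0.1411 0.5312 0.232 ] [-3.1403e+00 -3.0000e-04  2.8818e+00] w 1.001 F [-0.7  0.  -0.4]
shift mm [-471.8 -300.2  -47.7] rv [-0.0013 -0.0003 -0.1158]
```

```bash
python3 -m handwheel '-52 -33 -48 0 0 -0.06 1; -104 -66 -48 0 0 -0.116 1; -157 -100 -48 0 0 -0.116 1; -209 -133 -48 0 0 -0.116 1; -262 -167 -48 0 0 -0.116 1; -315 -200 -48 0 0 -0.116 1; -367 -233 -48 0 0 -0.116 1; -418 -266 -48 0 0 -0.116 1' && python3 -m handwheel '-27 -17 0 0 0 0 1; -54 -34 0 0 0 0 1; -54 -34 0 0 0 0 1'
python3 - <<'E'
from h import *
go([.52,.12,.28],down(2.9976)); s=snap('wrist','w1')
E
```

```text
t: 1.15
position: [0.4717, 0.1722, 0.2806]
orientation: [3.141, -0.0, 2.998]
ft_force: [0.9, 0.4, 0.8]
grip_width: 0.999
grasp_force: 0.0
t: 1.52
position: [0.5203, 0.131, 0.2798]
orientation: [-3.141, -0.001, 2.995]
ft_force: [-0.7, 0.3, 0.3]
grip_width: 1.0
grasp_force: 0.0
t 1.525 now [0.5203 0.131  0.2798] [-3.1412e+00 -1.1000e-03  2.9949e+00] w 1.0 F [-0.7  0.3  0.3]
shift mm [ -1.3 -10.9  -0.2] rv [-0.0004 -0.0011 -0.0027]
```

View pics/w1.png

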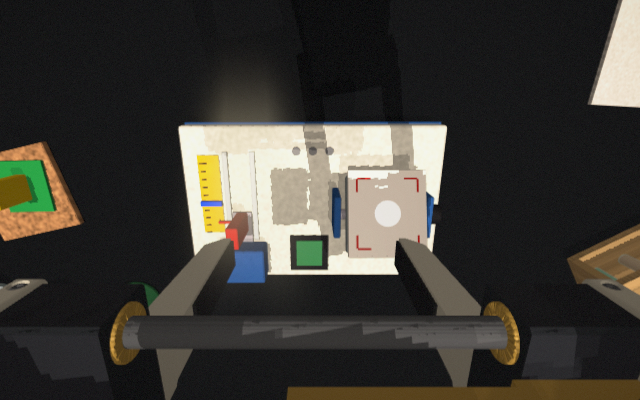

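The wrist view has the window marks at (356-419, 178-250), the pointer at (222,222) and the mark at (211,203). Next I refine the numbers from it.

```bash
python3 - <<'E'
from h import *
from scipy.optimize import least_squares
for f in('w1','top0'):
    s=dict(np.load(f'pics/{f}.npz')); P=cloud(s);im=s['image'];hsv=cv2.cvtColor(im,cv2.COLOR_RGB2HSV)
    L=toR(P.reshape(-1,3)).reshape(P.shape)
    if f=='w1':
        m=(abs(P[...,2]-.05)<.004); m[:115]=0;m[275:]=0;m[:,:170]=0;m[:,450:]=0
        print('base',P[m][:,2].mean(),cv2.minAreaRect(P[m][:,:2].astype(np.float32)))
    m=(abs(L[...,0]+.012)<.045)&(abs(L[...,1]-.08)<.045)&(L[...,2]>.085)&(L[...,2]<.145);Q=L[m]
    for i in range(4):
        g=least_squares(lambda p:p[0]+p[1]*(Q[:,0]+.012)+p[2]*(Q[:,1]-.08)-Q[:,2],[.115,.36,0],loss='soft_l1',f_scale=.001);Q=Q[abs(g.fun)<.004]
    a,b,c=g.x;print(f,'plane',g.x,'tilt',np.arctan(b),np.std(g.fun),len(Q))
    n=RR@np.array([-b,-c,1]);n/=np.linalg.norm(n);d=n@(RO+RR@np.array([-.012,.08,a]))
    red=((hsv[...,0]<10)|(hsv[...,0]>170))&(hsv[...,1]>70)
    vv,uu=np.nonzero(red&m);W=np.array([toR(ray(s,u,v,n,d)) for u,v in zip(uu,vv)])
    th=np.arctan(b);S=np.c_[(W[:,0]+.012)/np.cos(th),W[:,1]]
    print('marks',len(S),cv2.minAreaRect(S.astype(np.float32)),'mid',(S.min(0)+S.max(0))/2)
    bl=(hsv[...,0]>105)&(hsv[...,0]<130)&(hsv[...,1]>120)&(hsv[...,2]>150)&(abs(L[...,1]+.125)<.025)&(abs(L[...,0])<.04)
    print('mark',bl.sum(),np.median(L[bl],0),L[bl].mean(0))
    pr=red&(abs(L[...,1]+.11)<.012)&(abs(L[...,2]-.054)<.004); print('ptr',pr.sum(),L[pr].mean(0) if pr.any() else 0)
    tb=red&(L[...,2]>.104)&(abs(L[...,1]+.09)<.02);print('tab',tb.sum(),L[tb].mean(0),cv2.minAreaRect(L[tb][:,:2].astype(np.float32)))
    if f=='w1': cv2.imwrite('pics/c3.png',cv2.resize(im[140:290,180:280],None,fx=5,fy=4,interpolation=2)[...,::-1])
E
```

```text
base 0.04995874911863481 ((0.5631756782531738, 0.1232270747423172), (0.3194904923439026, 0.19858014583587646), 81.77020263671875)
w1 plane [ 0.11283763  0.3797339  -0.00089987] tilt 0.3629144654780696 0.0008131289179056063 6296
marks 227 ((0.0011365041136741638, 0.07954739034175873), (0.06691993772983551, 0.07777480036020279), 89.76559448242188) mid [0.00113528 0.07954727]
mark 90 [-0.00415353 -0.12847167  0.05561538] [-0.00390281 -0.12803195  0.05530844]
ptr 31 [ 0.02091971 -0.11162588  0.0546486 ]
tab 202 [ 0.01813559 -0.08851373  0.10734701] ((0.02096225693821907, -0.08992840349674225), (0.01339873019605875, 0.024902084842324257), 89.3436508178711)
top0 plane [0.11382367 0.37817111 0.00517636] tilt 0.3615479207337534 0.0013211632187842778 1881
marks 2 ((0.00029511190950870514, 0.07973010092973709), (0.09495636820793152, 0.0), 138.1571502685547) mid [0.00029511 0.0797301 ]
mark 15 [-0.00382342 -0.12807433  0.05583803] [-0.00396947 -0.12778516  0.0554059 ]
ptr 8 [ 0.02100694 -0.10832285  0.05430521]
tab 85 [ 0.02046075 -0.09080668  0.10817331] ((0.02020089328289032, -0.09037765860557556), (0.013406220823526382, 0.02550257369875908), 88.14021301269531)
```

View pics/c3.png

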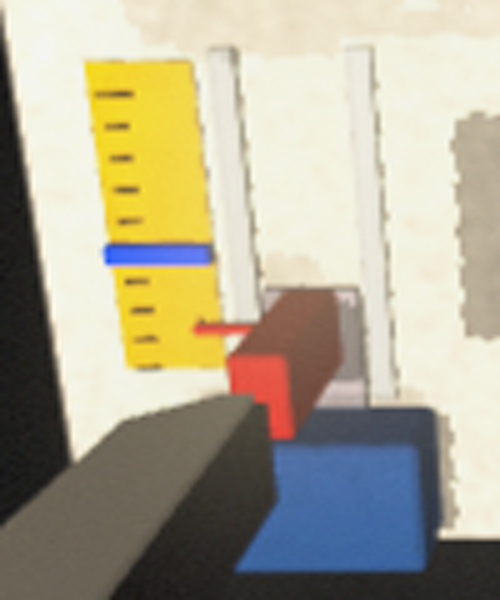

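Both cameras agree: pull 25 mm, window tilt about 0.3625, window centre about (-0.0113, 0.0797, 0.1135) in the reader frame. Now the tab.

```bash
python3 - <<'E'
from h import *
p=RO+RR@np.array([.0205,-.090,.086]);print(p); go(p,down(2.9976))
E
```

```text
[0.56887257 0.0316897  0.086     ]
t 1.575 now [0.5193 0.132  0.28  ] [ 3.1416e+00 -1.6000e-03  2.9960e+00] w 0.999 F [0.1 0.1 0.3]
shift mm [-63.9 -92.1 193.9] rv [ 0.     -0.0016 -0.0016]
```

```bash
python3 -m handwheel '-32 -46 40 0 -0.0016 -0.0016 0.6; -64 -92 80 0 -0.0016 -0.0016 0.6; -64 -92 110 0 -0.0016 -0.0016 0.6; -64 -92 130 0 -0.0016 -0.0016 0.6; -64 -92 150 0 -0.0016 -0.0016 0.6; -64 -92 170 0 -0.0016 -0.0016 0.6; -64 -92 185 0 -0.0016 -0.0016 0.6; -64 -92 194 0 -0.0016 -0.0016 0.6' 25
python3 -m handwheel '0 0 0 0 0 0 0.6; 0 0 0 0 0 0 0.6' | head -4
python3 - <<'E'
from h import *
go([.5689,.0317,.086],down(2.9976))
E
```

```text
t: 2.58
position: [0.5688, 0.0331, 0.0861]
orientation: [3.141, 0.001, 3.0]
ft_force: [0.2, 0.3, 0.1]
grip_width: 0.598
grasp_force: 0.0
t: 2.82
position: [0.5699, 0.0323, 0.0873]
orientation: [3.142, 0.003, 3.0]
ft_force: [0.1, -0.4, -1.6]
t 2.825 now [0.5699 0.0323 0.0873] [3.1416e+00 2.8000e-03 2.9995e+00] w 0.598 F [ 0.1 -0.4 -1.6]
shift mm [ 0.9 -0.8  1.3] rv [0.     0.0028 0.0019]
```

```bash
python3 -m handwheel '0 0 0 0 0 0 0; 0 0 0 0 0 0 0; 0 0 0 0 0 0 0; 0 0 0 0 0 0 0; 0 0 0 0 0 0 0; 0 0 0 0 0 0 0; 0 0 0 0 0 0 0; 0 0 0 0 0 0 0' 25
python3 - <<'E'
from h import *
s=snap('wrist','w2')
E
```

```text
t: 3.82
position: [0.5692, 0.0303, 0.0867]
orientation: [-3.139, 0.001, 2.999]
ft_force: [-1.7, -7.8, 1.3]
grip_width: 0.149
grasp_force: 25.0
```

```bash
python3 -m handwheel '3 -1 0 0 0 0 0; 7 -1 0 0 0 0 0; 11 -1 0 0 0 0 0; 15 -1 0 0 0 0 0; 18 -1 0 0 0 0 0; 21 -1 0 0 0 0 0; 24 -1 0 0 0 0 0; 25 -1 0 0 0 0 0'
cat > ptr.py <<'E'
from h import *
import sys
s=snap('wrist',sys.argv[1]);P=cloud(s);hsv=cv2.cvtColor(s['image'],cv2.COLOR_RGB2HSV)
L=toR(P.reshape(-1,3)).reshape(P.shape)
red=((hsv[...,0]<10)|(hsv[...,0]>170))&(hsv[...,1]>70)
bl=(hsv[...,0]>105)&(hsv[...,0]<130)&(hsv[...,1]>120)&(hsv[...,2]>120)&(abs(L[...,1]+.125)<.025)&(abs(L[...,0])<.04)
pr=red&(abs(L[...,1]+.112)<.009)&(abs(L[...,2]-.054)<.006)
print('mark',bl.sum(),L[bl].mean(0),L[bl].min(0),L[bl].max(0));print('ptr',pr.sum(),L[pr].mean(0))
st=manip.get_state();print(toR(st['position']),st['ft_force'])
cv2.imwrite('pics/'+sys.argv[1]+'c.png',cv2.resize(s['image'][100:300,150:350],None,fx=3,fy=3,interpolation=2)[...,::-1])
E
python3 ptr.py w3
```

```text
t: 4.88
position: [0.546, 0.0337, 0.0867]
orientation: [-3.14, 0.005, 2.999]
ft_force: [4.8, -5.6, -4.3]
grip_width: 0.152
grasp_force: 25.0
mark 322 [-0.0035911  -0.12756414  0.05562586] [-0.00654328 -0.14036369  0.05387833] [-0.00039824 -0.11506984  0.05809881]
ptr 84 [-0.00252876 -0.10981241  0.0541136 ]
[-0.00251777 -0.09131344  0.08673508] [ 4.43600277 -5.41249338 -5.70147002]
```

View pics/w3c.png

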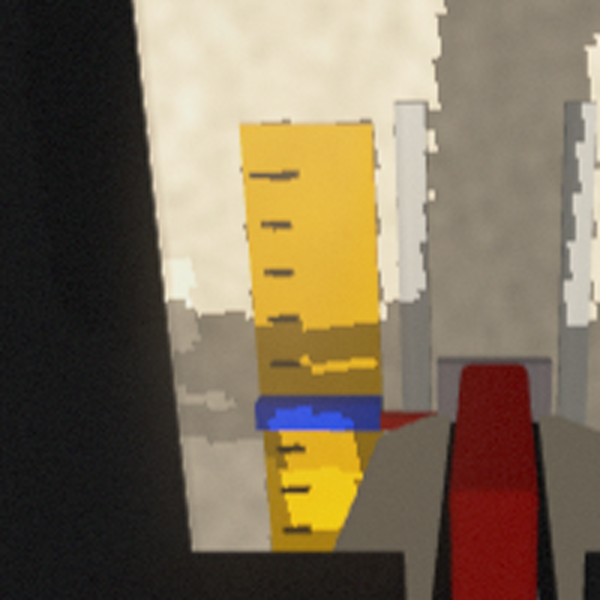

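In the crop the pointer (row 421) is just short of the mark's centre (row 413). Pull 1.2 mm more and hold.

```bash
python3 -m handwheel '1 0 0 0 0 0 0; 1.3 0 0 0 0 0 0; 1.3 0 0 0 0 0 0; 1.3 0 0 0 0 0 0'
python3 ptr.py w4
```

```text
t: 5.42
position: [0.5448, 0.0339, 0.0867]
orientation: [-3.14, 0.005, 2.999]
ft_force: [5.3, -5.7, -5.6]
grip_width: 0.147
grasp_force: 25.0
mark 328 [-0.00353505 -0.12759476  0.05559362] [-0.00643205 -0.14024013  0.05348051] [-0.00039857 -0.11513984  0.05721304]
ptr 89 [-0.00376675 -0.11042052  0.05388258]
[-0.00360332 -0.09132875  0.08671833] [ 4.63024854 -5.37026744 -4.98590714]
```

Aligned to about 0.2 mm. Hold about 1.4 s, then release.

```bash
python3 -m handwheel '0 0 0 0 0 0 0; 0 0 0 0 0 0 0; 0 0 0 0 0 0 0; 0 0 0 0 0 0 0; 0 0 0 0 0 0 0; 0 0 0 0 0 0 0; 0 0 0 0 0 0 0; 0 0 0 0 0 0 0'
python3 -m handwheel '0 0 0 0 0 0 0; 0 0 0 0 0 0 0; 0 0 0 0 0 0 0; 0 0 0 0 0 0 0.7; 0 0 0 0 0 0 0.7; 0 0 0 0 0 0 0.7; 0 0 0 0 0 0 0.7; 0 0 0 0 0 0 0.7'
python3 ptr.py w5
python3 - <<'E'
from h import *
p=np.array([.49,-.2626,.15])
go(p,down(-.120+np.pi))
E
```

```text
t: 6.48
position: [0.5448, 0.0338, 0.0867]
orientation: [-3.14, 0.005, 2.999]
ft_force: [6.1, -5.8, -4.2]
grip_width: 0.151
grasp_force: 25.0
t: 7.48
position: [0.5432, 0.0352, 0.0866]
orientation: [3.142, 0.001, 3.0]
ft_force: [-0.0, -0.1, 0.3]
grip_width: 0.64
grasp_force: 0.0
mark 140 [-0.0050962  -0.12280322  0.06057717] [-0.03031792 -0.14038032  0.05390612] [-0.00037779 -0.10009297  0.17361898]
ptr 175 [ 0.02118988 -0.11153985  0.05465571]
[-0.00537125 -0.09026745  0.08661748] [-0.57476131  0.29265062  0.22091903]
t 7.525 now [0.5432 0.0351 0.0866] [3.1415e+00 1.5000e-03 2.9995e+00] w 0.672 F [-0.6  0.3  0.2]
shift mm [  10.4 -302.3  -63.4] rv [ 0.0001  0.0015 -0.0221]
```

Shutter home (pointer back at 0.0212). Up and over to the slide.

```bash
python3 -m handwheel '0 0 -60 0 0 0 0.7; 0 0 -110 0 0 0 0.7; 2 -60 -112 0 0 -0.02 0.7; 4 -120 -112 0 0 -0.022 0.7; 6 -180 -112 0 0 -0.022 0.7; 8 -240 -112 0 0 -0.022 0.7; 10 -302 -112 0 0 -0.022 0.7; 10 -302 -112 0 0 -0.022 0.7'
python3 - <<'E'
from h import *
s=snap('wrist','w6');P=cloud(s);hsv=cv2.cvtColor(s['image'],cv2.COLOR_RGB2HSV);f32=np.float32
near=(abs(P[...,0]-.49)<.07)&(abs(P[...,1]+.2626)<.06)
g=near&(hsv[...,0]>40)&(hsv[...,0]<80)&(hsv[...,1]>100)&(abs(P[...,2]-.015)<.003);print('plate',g.sum(),cv2.minAreaRect(P[g][:,:2].astype(f32)))
y=near&(abs(P[...,2]-.063)<.003)&(hsv[...,0]>15)&(hsv[...,0]<40);print('htop',y.sum(),P[y].mean(0),cv2.minAreaRect(P[y][:,:2].astype(f32)))
go([.49,-.2626,.05],down(-.120+np.pi))
E
```

```text
t: 8.52
position: [0.4894, -0.2668, 0.1984]
orientation: [-3.14, 0.002, 3.016]
ft_force: [0.2, 0.7, 0.5]
grip_width: 0.701
grasp_force: 0.0
plate 2941 ((0.4905822277069092, -0.26274317502975464), (0.06164772808551788, 0.07123559713363647), 82.82283782958984)
htop 534 [ 0.48989619 -0.26275917  0.06240302] ((0.49024826288223267, -0.2626895606517792), (0.013500544242560863, 0.03539605066180229), 82.58888244628906)
t 8.575 now [ 0.4897 -0.2643  0.1982] [3.1411e+00 1.1000e-03 3.0173e+00] w 0.703 F [-0.2  0.4 -0.1]
shift mm [  0.    1.6 148.2] rv [ 0.0005  0.0011 -0.0043]
```

View pics/w6.png

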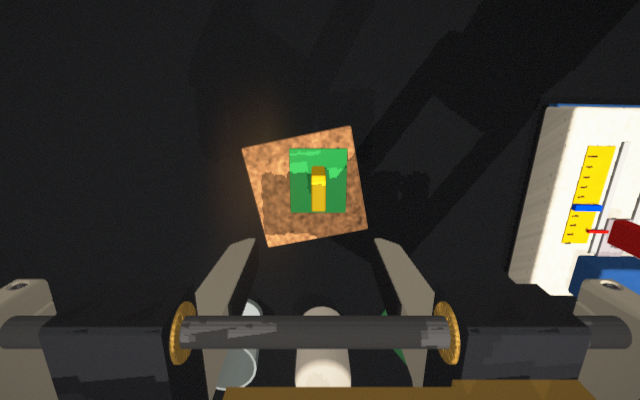

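The wrist view shows the handle at px (318,187), fingers straddling it, and the glassware clear behind. Plate yaw about -0.125, centre (0.4905, -0.2627). I'll descend to TCP z 0.036.

```bash
python3 -m handwheel '-1 1.7 40 0 0 0 0.6; -1 1.7 80 0 0 0 0.6; -1 1.7 110 0 0 0 0.6; -1 1.7 130 0 0 0 0.6; -1 1.7 145 0 0 0 0.6; -1 1.7 155 0 0 0 0.6; -1 1.7 162 0 0 0 0.6; -1 1.7 162 0 0 0 0.6'
python3 - <<'E'
from h import *
go([.4905,-.2627,.036],down(-.1255+np.pi))
E
```

```text
t: 9.57
position: [0.4919, -0.2608, 0.0365]
orientation: [3.141, 0.001, 3.021]
ft_force: [0.1, -0.3, -0.9]
grip_width: 0.596
grasp_force: 0.0
t 9.575 now [ 0.4919 -0.2608  0.0365] [3.1415e+00 1.4000e-03 3.0214e+00] w 0.596 F [ 0.1 -0.3 -0.9]
shift mm [ 1.1 -2.   0.5] rv [0.0001 0.0014 0.0054]
```

```bash
python3 -m handwheel '1 -1 0 0 0 0 0.4; 1 -1 0 0 0 0 0; 1 -1 0 0 0 0 0; 1 -1 0 0 0 0 0; 1 -1 0 0 0 0 0; 1 -1 0 0 0 0 0; 1 -1 0 0 0 0 0; 1 -1 0 0 0 0 0' 45
python3 -m handwheel '0 0 -40 0 0 0 0; 0 0 -90 0 0 0 0; 0 0 -140 0 0 0 0; 0 0 -190 0 0 0 0; 0 0 -215 0 0 0 0; 0 0 -215 0 0 0 0'
python3 - <<'E'
from h import *
print(manip.get_state()['ft_force'])
# TCP target over window: TCP 26 mm above slide underside along n
th=.3625; nl=np.array([-np.sin(th),0,np.cos(th)]);n=RR@nl
W=RO+RR@np.array([-.0113,.0797,.1135]);R=down(yaw+np.pi,0)
for sg in(1,-1):
    R=down(yaw+np.pi,sg*th); print(sg,R.as_matrix()[:,2],-n)
    if R.as_matrix()[:,2]@-n>.99: go(W+n*(.026+.08),R)
E
```

```text
t: 10.58
position: [0.4908, -0.262, 0.0367]
orientation: [-3.141, 0.002, 3.021]
ft_force: [-0.1, -0.5, 1.4]
grip_width: 0.152
grasp_force: 45.0
t: 11.32
position: [0.4912, -0.2622, 0.2534]
orientation: [-3.139, 0.005, 3.022]
ft_force: [0.5, 0.4, -0.8]
grip_width: 0.147
grasp_force: 45.0
[ 0.46519885  0.38491996 -0.81727451]
1 [-0.35094259  0.05088796 -0.93501321] [ 0.35094259 -0.05088796 -0.93501321]
-1 [ 0.35094259 -0.05088796 -0.93501321] [ 0.35094259 -0.05088796 -0.93501321]
t 11.325 now [ 0.4912 -0.2622  0.2534] [-3.1394  0.0052  3.0215] w 0.147 F [ 0.5  0.4 -0.8]
shift mm [ 23.6 472.5  39.7] rv [ 0.0022 -0.3572  0.0241]
```

```bash
python3 -m handwheel '3 50 0 0 -0.05 0 0; 6 105 0 0 -0.1 0.01 0; 10 160 0 0.001 -0.15 0.015 0; 14 215 0 0.001 -0.2 0.02 0; 18 270 0 0.002 -0.26 0.024 0; 21 325 0 0.002 -0.32 0.024 0; 23 380 0 0.002 -0.357 0.024 0; 24 425 0 0.002 -0.357 0.024 0' | head -3
python3 - <<'E'
from h import *
th=.3625;n=RR@np.array([-np.sin(th),0,np.cos(th)]);W=RO+RR@np.array([-.0113,.0797,.1135])
go(W+n*.106,down(yaw+np.pi,-th))
E
```

```text
t: 12.32
position: [0.5153, 0.1651, 0.2489]
orientation: [3.14, 0.355, 2.998]
t 12.325 now [0.5153 0.1651 0.2489] [3.1401 0.3553 2.9984] w 0.143 F [ 0.8 -0.9 -1.1]
shift mm [10.  45.3 35.1] rv [ 0.0018 -0.0072  0.0007]
```

```bash
python3 -m handwheel '5 23 18 0 -0.004 0 0; 10 45 34 0 -0.006 0 0; 10 45 34 0 -0.006 0 0; 10 45 34 0 -0.006 0 0' | head -3
cat > sl.py <<'E'
from h import *
import sys
th=.3625;n=RR@np.array([-np.sin(th),0,np.cos(th)]);W=RO+RR@np.array([-.0113,.0797,.1135])
X=RR@np.array([np.cos(th),0,np.sin(th)]);Y=RR[:,1];B=np.c_[X,Y,n]
for cam in sys.argv[2:]:
    s=snap(cam,sys.argv[1]+cam);P=cloud(s);hsv=cv2.cvtColor(s['image'],cv2.COLOR_RGB2HSV)
    L=(P-W)@B
    g=(hsv[...,0]>40)&(hsv[...,0]<80)&(hsv[...,1]>100)&(abs(L[...,0])<.06)&(abs(L[...,1])<.06)&(L[...,2]>-.015)&(L[...,2]<.13)&(s['range_z']>0)
    Q=L[g]
    for i in range(4):
        if len(Q)<20: break
        A=np.c_[np.ones(len(Q)),Q[:,:2]];k=np.linalg.lstsq(A,Q[:,2],rcond=None)[0];e=A@k-Q[:,2];Q=Q[abs(e)<max(.002,2*np.std(e))]
    if len(Q)<20: print(cam,'few',len(Q));continue
    print(cam,len(Q),'top height mm, slopes x,y',k.round(4),'rect mm',[np.round(np.array(q)*1000,1) if i<2 else q for i,q in enumerate(cv2.minAreaRect(Q[:,:2].astype(np.float32)))],'ext',Q.min(0).round(4),Q.max(0).round(4))
st=manip.get_state();print('tcp in win mm',((st['position']-W)@B*1000).round(1),'F win',(st['ft_force']@B).round(1),'rot err',(down(yaw+np.pi,-th).inv()*Ro.from_euler('xyz',st['orientation'])).as_rotvec().round(4),'t',st['t'],st['grip_width'])
E
python3 sl.py a wrist top scene
```

```text
t: 12.82
position: [0.5259, 0.2068, 0.2152]
orientation: [3.14, 0.363, 2.997]
wrist 5117 top height mm, slopes x,y [0.0858 0.001  0.0012] rect mm [array([-7.6, -1.5]), array([61.9, 53.4]), 89.81888580322266] ext [-0.0343 -0.0325  0.0838] [0.0192 0.0294 0.0878]
top 504 top height mm, slopes x,y [ 0.087  -0.0013  0.0007] rect mm [array([16.5, -1.7]), array([62.1, 41.8]), 89.14468383789062] ext [-0.0047 -0.0327  0.0851] [0.0376 0.0291 0.089 ]
scene 411 top height mm, slopes x,y [ 0.0868 -0.0041  0.0009] rect mm [array([ 6.9, -3.3]), array([62.1, 73.8]), 87.8441162109375] ext [-0.0309 -0.034   0.0846] [0.0439 0.0277 0.0885]
tcp in win mm [  3.9  -2.7 108.9] F win [ 0.2 -0.4 -0.8] rot err [-0.0019 -0.0027  0.0018] t 12.975 0.1488873128351121
```

View pics/awrist.png

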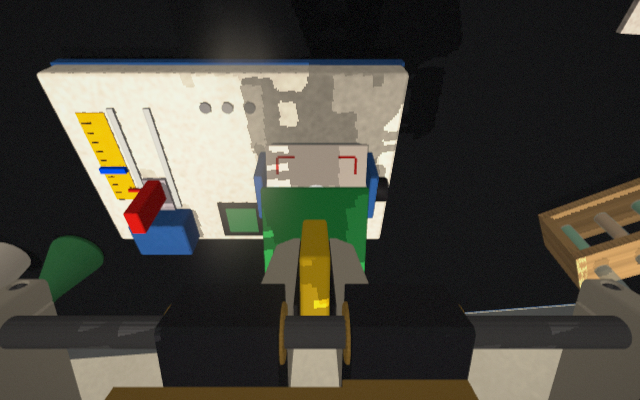

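The wrist view shows the green plate square above the window, with the near marks at (277,157) and (356,157). The slide is about 1.6 mm off in both axes and 81 mm up.

```bash
python3 -m handwheel '1.6 1.6 25 0 0 0 0; 1.6 1.6 45 0 0 0 0; 1.6 1.6 60 0 0 0 0; 1.6 1.6 66 0 0 0 0; 1.6 1.6 66 0 0 0 0; 1.6 1.6 66 0 0 0 0' | head -3
cat >> sl.py <<'E'
for q in[(277,157),(356,157)]:
    s=dict(np.load('pics/awrist.npz'));print('near marks',((ray(s,*q,n,n@W)-W)@B*1000).round(1))
E
python3 sl.py b wrist top scene
```

```text
t: 13.72
position: [0.5489, 0.206, 0.1548]
orientation: [3.139, 0.366, 2.997]
wrist 5011 top height mm, slopes x,y [0.0212 0.0043 0.0024] rect mm [array([-7.4,  0.7]), array([61.3, 53.7]), 89.81568145751953] ext [-0.0343 -0.03    0.0191] [0.0193 0.0314 0.0231]
top 373 top height mm, slopes x,y [0.022  0.0065 0.0052] rect mm [array([18. ,  0.3]), array([60.4, 36.5]), 89.58055114746094] ext [-0.0004 -0.0299  0.02  ] [0.0364 0.0305 0.0243]
scene 295 top height mm, slopes x,y [0.0213 0.0041 0.0041] rect mm [array([14.5,  0.3]), array([52.4, 58.6]), 1.2615797519683838] ext [-0.0123 -0.0291  0.0195] [0.0405 0.0295 0.0234]
tcp in win mm [ 2.4 -0.  43.2] F win [-0.6  1.3 -0.8] rot err [-0.0026 -0.0032  0.0008] t 13.875 0.14747577479546553
near marks [-37.2 -32.3  -0. ]
near marks [-37.2  32.7  -0. ]
```

View pics/bwrist.png

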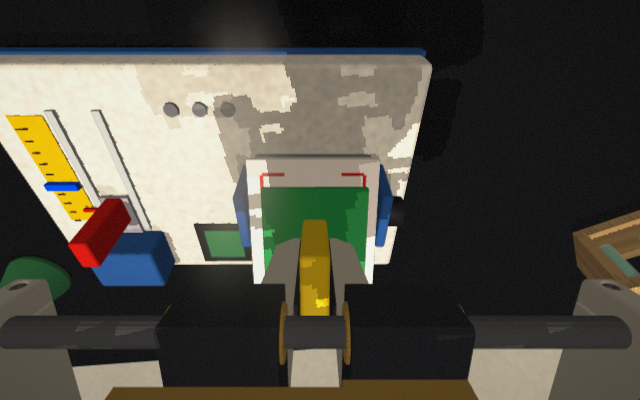

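The wrist view shows the slide square inside the window, the marks at (262,176) and (365,176), with about 16 mm left to go. Now a slow approach.

```bash
python3 -m handwheel '0.6 -0.3 4 0 0 0 0; 0.6 -0.3 8 0 0 0 0; 0.6 -0.3 11 0 0 0 0; 0.6 -0.3 14 0 0 0 0; 0.6 -0.3 16 0 0 0 0; 0.6 -0.3 18 0 0 0 0; 0.6 -0.3 19.5 0 0 0 0; 0.6 -0.3 19.5 0 0 0 0'
python3 sl.py c wrist top scene
```

```text
t: 14.88
position: [0.5547, 0.2046, 0.1357]
orientation: [3.139, 0.364, 2.997]
ft_force: [-2.7, 0.2, 3.7]
grip_width: 0.15
grasp_force: 45.0
wrist 5052 top height mm, slopes x,y [0.0013 0.0026 0.0016] rect mm [array([-9.1,  0.3]), array([52.7, 61.7]), 0.13077329099178314] ext [-0.0354 -0.0305 -0.0008] [0.0173 0.0311 0.0031]
top 341 top height mm, slopes x,y [ 0.0022 -0.0031  0.0058] rect mm [array([17.4, -0.2]), array([59. , 35.9]), 88.70301818847656] ext [-0.0011 -0.0296  0.0002] [0.0354 0.0295 0.0042]
scene 272 top height mm, slopes x,y [ 0.0015 -0.0012 -0.0001] rect mm [array([15. , -0.7]), array([52.4, 58.7]), 2.0801212787628174] ext [-0.0122 -0.0302 -0.0005] [0.0405 0.0288 0.0033]
tcp in win mm [ 1.3 -0.6 23.3] F win [-1.3 -0.9  3.5] rot err [-0.002  -0.0019  0.0009] t 15.025 0.15081868760636355
near marks [-37.2 -32.3  -0. ]
near marks [-37.2  32.7  -0. ]
```

```bash
python3 -m handwheel '0 0 1 0 0 0 0; 0 0 2 0 0 0 0; 0 0 2.8 0 0 0 0; 0 0 2.8 0 0 0 0; 0 0 2.8 0 0 0 0; 0 0 2.8 0 0 0 0'
for i in d e; do python3 sl.py $i wrist top scene | grep -v near; done
```

```text
t: 15.78
position: [0.5558, 0.2045, 0.133]
orientation: [3.139, 0.364, 2.997]
ft_force: [-4.5, -1.4, 5.7]
grip_width: 0.148
grasp_force: 45.0
wrist 5030 top height mm, slopes x,y [-0.0016  0.0033  0.0005] rect mm [array([-9. ,  0.3]), array([53.1, 61.7]), 0.27108755707740784] ext [-0.0356 -0.0304 -0.0037] [0.0177 0.0311 0.0002]
top 332 top height mm, slopes x,y [-0.0004 -0.0178  0.0069] rect mm [array([17.6, -0.1]), array([35.7, 59.1]), 0.5088727474212646] ext [-0.     -0.0298 -0.0029] [0.0357 0.0295 0.0013]
scene 268 top height mm, slopes x,y [-0.002   0.0173  0.007 ] rect mm [array([14. , -0.9]), array([57.3, 52.6]), 89.4034652709961] ext [-0.0125 -0.0295 -0.0037] [0.0403 0.0278 0.0005]
tcp in win mm [ 1.4 -0.5 20.3] F win [-3.1 -0.8  5.7] rot err [-0.0021 -0.002   0.0008] t 15.925 0.1458843183308181
wrist 5022 top height mm, slopes x,y [-0.0016  0.0023  0.0013] rect mm [array([-8.7,  0.3]), array([61.5, 53.6]), 89.95391082763672] ext [-0.0355 -0.0305 -0.0037] [0.0181 0.031  0.0003]
top 335 top height mm, slopes x,y [-0.0016  0.0259  0.0004] rect mm [array([18.3,  0. ]), array([59. , 35.5]), 87.87216186523438] ext [-0.0003 -0.03   -0.0032] [0.0355 0.0295 0.0012]
scene 269 top height mm, slopes x,y [-0.0017  0.0077  0.0052] rect mm [array([16.3, -0.8]), array([57.5, 47.8]), 88.64022827148438] ext [-0.0083 -0.0294 -0.0034] [0.0397 0.0281 0.0005]
tcp in win mm [ 1.4 -0.5 20.3] F win [-1.9 -0.1  6.1] rot err [-0.002  -0.002   0.0008] t 16.075 0.15080887154023226
```

Sunk about 6 mm at 6-7 N, centred within about 0.5 mm and level within about 3 mrad on the wrist fit. Handing in.

```bash
python3 -c "
from plant import manip
print(manip.close_job())"
```

```text
the job is handed in; nothing more can be done
None
```

The job is handed in; no verdict was returned. I held the shutter at the mark for over a second, then let it spring home, and the slide is still gripped, centred to about 0.5 mm, with the window sunk about 6 of 12 mm.

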